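Mesh the shredding drum with the slanted drive of the vegetable shredder

ROBOT

A 6-joint arm with a two-finger parallel gripper is mounted at the origin on the work surface. World frame = base frame: x ahead of the robot, y to its left, z up, the work surface at z = 0. Lengths are in m, angles in rad, forces in N, time in s.
With the tool pointing down it reaches from about 0.25 to 0.725 m from the base axis. Payload 4 kg.
Tool frame: the origin (TCP) lies at the very end of the fingers, on their centre line; the grasp point (between the pads) lies 19 mm behind it; z points along the fingers, y is the line along which they close (so a half turn about z gives the same grasp; the last joint's range is limited). The gripper opens to 85 mm and grips with 20 to 120 N. Pads are 22 mm wide; open, the fingers measure 114 mm over their backs; the gripper's body (76 mm by 85 mm) begins 54 mm behind the grasp point. The pads swing forward as they close: fully open they stand 13 mm farther back than shut.
Start: joints at [1.217, 0.241, 0.005, 1.335, 0, 1.571], TCP at [0.173, 0.469, 0.231] pointing down, gripper open.
Joint ranges: [-2.72, 2.72], [-1.05, 1.87], [-1.09, 1.28], [-1.99, 2.15], [-1.42, 1.44], [-3.14, 3.14]. Speed limits (rad/s): [2.79, 2.79, 3.14, 3.14, 3.14, 3.14].

INTERFACE

Orientations are given as a unit quaternion [x, y, z, w].
In Python, from workcell import bot, vision, workorder, boxes_of gives the robot as it stands.
- The arm moves only by the tool send_rows, never from a script. Its argument "motion" is text: rows parted by semicolons, each of 5 numbers parted by spaces: the closure, from -1 (fully open) to 1 (shut), so that 0 is half open, then the shift along the tool's x, y, z in cm, then the turn about the tool's z in rad. In form: claw x y z twist; .... A call has 1 to 5 rows; each row is the pose to reach, as a shift and turn from the pose commanded when the call began, along the tool's axes at that moment; what a row does not reach only later rows make up. A row lasts 1/10 s, in which the tool goes at most 50 mm and 8.59 degrees, less where a joint would pass 70% of its speed; a pose out of reach is approached as far as the arm can. A call with a gripper value outside its range is refused whole. The fingers move at their own pace and stop on an object; the grip force is fixed at half the most. Time passes only in rows, so rows that repeat a pose let the fingers close. It gives the time, the measured TCP pose, the force, the opening and the grip force at its end, in the units of the state.
- bot.get_obs(): the state, without advancing time (a new reading comes with each control period).
- vision.camera(name): name is "scene" or "top" or "wrist"; returns the picture (420x560x3 uint8, red, green, blue); there is no depth.
- vision.camera_model(name): a dict with "fov_y" (degrees; the focal length in pixels is half the picture's height over the tangent of half this angle, whatever the lens; pixels are square), "cx", "cy" (the principal point, pixels), "world_from_camera" (4x4, takes a point from camera to world coordinates); the wrist camera has in their place "hand_eye" (4x4, takes a point from camera to tool coordinates, whose origin is the TCP and whose axes are the flange's). Camera axes: x right, y down, z forward; pixel columns grow to the right and rows downward; lengths in m; the calibration is good to about 2 mm. A picture is of the moment at which its call begins: read the wrist's pose just before it. camera_model takes no time and is no camera call.
- workorder.job_done(): hands the job in; it is judged then, once.
Trained networks look in the newest picture that a camera, given by its name, has taken for a name from the list of things; names that differ only in an ending like _2 or _b are one class to them, and where a whole thing is asked for, a point or a joint stands for the part that bears it (a point fixed in the world has none). Each returns a list of dicts, best first, with "conf" (0 to 1); they miss things now and then, are a little off and sometimes report something else, mostly with a low value. They report only what shows in the picture. A call takes as long as a camera call. They do not tell look-alikes from the thing itself.
- boxes_of(camera, target): "rect" ([centre column, centre row, width, height] in pixels, round what is visible of it).
The state is a dict: "clock": time; "joint_pos": joint angles; "joint_vel": joint speeds; "tau": joint torques, N m; "eef_pos": TCP position; "tool_rot": TCP orientation; "ft_force": force on the tool from outside, world axes, zero at the start; "ft_torque": the same for the moment, N m; "grip_width": finger opening in m; "grasp_force": force on a finger pad.
Only numpy, scipy, OpenCV 4.12 (cv2) and the standard library are available. Lean on these libraries where they do the work, as an engineer would, in place of code of your own. Each camera call takes 0.05 s, during which the arm holds its last target. There are 200 camera calls.

TASK

Take the tall straight-sided steel shredding drum (not the tapered cone, nor the low disc) out of its storage block and fit it on the slanted drive head of the vegetable shredder: turn it until its teeth mesh with those inside the socket, push it fully home, and let go. Do not force teeth against teeth, leave the other two attachments in their block, and do not knock over or push about the pepper mill, the vitamin jar and the small bowl that stand nearby.

Things in the scene. Friction and masses are not known exactly. Their poses are not given: they have to be found in the camera images.
- drum: The attachment to fit: straight steel cylinder, 60 mm across, 45 mm high, about 0.22 kg, grip bar on top, toothed plug below. Origin: centre of its flat underside (the seating face, where the plug begins); z points up through the bar. Starts upright in one of the block's three wells (any well, any yaw), its underside on the block's top, its plug hanging in the well.
- drum_bar (a point): Middle of the drum's flat grip bar: 34 mm long (drum x), 12 mm thick (drum y), 34 mm high, standing on the drum's top, so from 45 to 79 mm above the drum's origin; this point is 62 mm above it.
- drum_nose (a point): Lower tip of the drum's plug, 20 mm below the drum's origin. The plug: a round pilot nose 23 mm across (tapering to 14 mm over its last 5.5 mm), and around it five equally spaced straight radial teeth, 5.6 mm wide, out to a radius of 19 mm, from the underside to 14 mm below it; one tooth points along drum +x. The nose enters between the socket's teeth before the teeth meet.
- drive_head: Fixed slanted drive head of the shredder: round collar, 80 mm across. Origin: centre of its flat rim, 150 mm above the worktop; z points out of the socket along its axis, which leans 35 degrees from vertical towards the machine's front (shredder -x). The drum is fully home when its underside lies flat on this rim, origin on origin; in mesh any of the five tooth positions will do.
- coupling_spring: The sprung coupling in the socket; origin on its axis, at the rim when unpressed; its teeth start 1 mm below. Five equal inward teeth, 7.6 mm wide, tips on a 12.5 mm radius, 15 mm long. Their ring stands at an unknown angle, turns stiffly (0.35 N m) and is sprung along the axis (gives 5 mm; 9 N, rising to 19 N). Tooth on tooth the drum stops 13 mm short of home, 8 mm when pressed; with teeth in gaps (7 degrees play each way) the spring lets go.
- shredder: The vegetable shredder, fixed: white base 210 x 170 x 34 mm, motor housing at its back 150 mm high, 150 mm wide, and the slanted drive head at the front. Origin: on the worktop, 20 mm behind (+x of) the rim centre; -x is its front, where the head leans; z up.
- caddy: The storage block, fixed: white plastic 290 (x) x 85 (y) x 32 mm high, with three through wells of 45 mm diameter, 95 mm apart along x, the middle one at the centre. Origin: centre of its underside on the worktop.
- cone: Another attachment, to be left in its well: steel cone 64 mm across at its foot, 32 mm at its top, 45 mm high, with the same 34 mm high grip bar and plug. Origin: centre of its underside.
- low_disc: Another attachment, to be left in its well: low steel disc 66 mm across, 14 mm high, with the same 34 mm high grip bar and plug. Origin: centre of its underside.
- vitamins: Orange vitamin jar, 68 mm across, 100 mm tall. Origin under its centre.
- pepper_mill: Dark wooden pepper mill, 56 mm across, 145 mm tall. Origin under its centre.
- ramekin: Small white bowl, 80 mm across, 42 mm tall. Origin under its centre.
Things that resemble listed ones, but are neither listed nor needed, are in the scene too. Leave any purple look-alike of the drum alone.

How it is judged:
On the way, in this order (a step that is already met when the one before it is completed fails the run):
1. the drum is lifted out of its well (z of drum in the frame of caddy above 0.06 m and contact force between drum and caddy below 0.1 N), for 0.1 s.
2. the drum is in mesh and fully home on the drive head (x of drum in the frame of drive_head between -0.004 and 0.004 m and y of drum in the frame of drive_head between -0.004 and 0.004 m and z of drum in the frame of drive_head between -0.004 and 0.004 m and angle between the z axis of drum and the z axis of drive_head, either way round below 0.08 rad), for 0.2 s.
At the end, for the whole second after the job is handed in: The drum's underside lies on the drive head's rim (origins within 4 mm of each other along each axis of the drive head, axes within 0.08 rad), at rest and released (all of step 2 and linear speed of drum below 0.02 m/s); the robot touches nothing.
It fails at once if the teeth are forced: the drum presses on the sprung coupling with more than 60 N (contact force between drum and coupling_spring above 60 N).
It fails at once if another attachment is taken out of its well or shoved (moved over 20 mm) (distance of any of cone, low_disc from where it was at the start of the episode above 0.02 m).
It fails at once if the pepper mill, vitamin jar or small bowl is knocked over (leaning over 0.5 rad) or pushed more than 40 mm (distance of any of vitamins, pepper_mill, ramekin from where it was at the start of the episode above 0.04 m or angle between any of vitamins, pepper_mill, ramekin's own z axis and vertical above 0.5 rad).
It also fails if it takes over 43 s, if anything falls off the work surface, if the arm or the gripper's body presses on something with over 40 N, if the wrist force passes 120 N, or if a joint passes its speed limit or range.

## Working session

There is one attempt and no reset: what is moved stays moved. The work goes in short steps, Python scripts to look and compute and a tool call to move; the robot and the scene stay as the last step left them, time stands still between calls to the robot, and variables do not carry over. Pictures are saved under pics/ and viewed, at most 10 in all, crops included, and the job is handed in when it is done.

Besides the shell and the picture viewer there is one more tool, called as a command line: name --argument value ..., lists and objects as JSON in quotes. send_rows: Moves the arm, as the interface text tells. Its arguments: {"type":"object","properties":{"motion":{"type":"string"}},"required":["motion"]}

```bash
ls; mkdir -p pics
cat > h.py <<'E'
import numpy as np, cv2
from scipy.spatial.transform import Rotation as R
from workcell import bot, vision, workorder, boxes_of
def save(n,img): cv2.imwrite('pics/'+n,img[:,:,::-1])
def model(c,obs=None):
    m=vision.camera_model(c); f=210/np.tan(np.radians(m['fov_y'])/2)
    if c=='wrist':
        T=np.eye(4);T[:3,:3]=R.from_quat(obs['tool_rot']).as_matrix();T[:3,3]=obs['eef_pos'];T=T@np.array(m['hand_eye'])
    else: T=np.array(m['world_from_camera'])
    return f,m['cx'],m['cy'],T
def ray(M,u,v):
    f,cx,cy,T=M; d=T[:3,:3]@np.array([(u-cx)/f,(v-cy)/f,1]); return T[:3,3],d
def atz(M,u,v,z):
    o,d=ray(M,u,v); return o+d*(z-o[2])/d[2]
def proj(M,p):
    f,cx,cy,T=M; q=T[:3,:3].T@(np.asarray(p)-T[:3,3]); return np.array([cx+f*q[0]/q[2],cy+f*q[1]/q[2]])
E
python3 - <<'E'
from h import *
o=bot.get_obs();print({k:np.round(v,3).tolist() for k,v in o.items()})
ims=[]
for c in('scene','top','wrist'):
    im=vision.camera(c);save(c+'0.png',im)
    m=vision.camera_model(c);print(c,{k:np.round(v,3).tolist() for k,v in m.items()})
    for t in ('drum','drive_head','caddy','shredder','cone','low_disc','vitamins','pepper_mill','ramekin','drum_bar'):
        print(c,t,[(np.round(b['rect']).tolist(),round(b['conf'],2)) for b in boxes_of(c,t)][:4])
E
```

```text
pics
{'clock': 0.0, 'joint_pos': [1.217, 0.241, 0.004, 1.335, 0.0, 1.571], 'joint_vel': [0.001, -0.0, 0.001, 0.001, -0.001, -0.0], 'tau': [-0.001, -37.232, 25.241, 0.017, -0.0, -0.0], 'eef_pos': [0.173, 0.468, 0.23], 'tool_rot': [0.176, 0.984, -0.001, -0.0], 'ft_force': [-0.185, -0.24, 0.012], 'ft_torque': [0.065, -0.008, 0.018], 'grasp_force': 0.0, 'grip_width': 0.085}
scene {'fov_y': 49.367, 'cx': 276.002, 'cy': 212.176, 'world_from_camera': [[0.424, 0.586, -0.69, 1.158], [0.906, -0.287, 0.312, -0.327], [-0.016, -0.757, -0.653, 0.7], [0.0, 0.0, 0.0, 1.0]]}
scene drum [([360.0, 159.0, 24.0, 36.0], 0.87), ([320.0, 149.0, 25.0, 34.0], 0.76), ([334.0, 174.0, 24.0, 37.0], 0.66), ([383.0, 224.0, 29.0, 44.0], 0.35)]
scene drive_head [([168.0, 242.0, 49.0, 58.0], 0.6)]
scene caddy [([359.0, 221.0, 103.0, 88.0], 0.59), ([335.0, 177.0, 26.0, 40.0], 0.46)]
scene shredder [([176.0, 258.0, 127.0, 146.0], 0.66)]
scene cone [([383.0, 225.0, 29.0, 45.0], 0.61), ([257.0, 209.0, 35.0, 34.0], 0.43)]
scene low_disc [([354.0, 202.0, 34.0, 26.0], 0.92)]
scene vitamins [([409.0, 288.0, 45.0, 62.0], 0.72)
[... 988 characters left out ...]
3.0, 39.0], 0.72)]
top drum_bar [([177.0, 264.0, 34.0, 34.0], 0.83), ([118.0, 287.0, 36.0, 33.0], 0.83), ([158.0, 333.0, 38.0, 33.0], 0.59), ([405.0, 201.0, 58.0, 51.0], 0.21)]
wrist {'fov_y': 62.024, 'cx': 280.338, 'cy': 207.073, 'hand_eye': [[0.0, -0.964, -0.267, 0.069], [1.0, 0.0, -0.001, -0.001], [0.001, -0.267, 0.964, -0.143], [0.0, 0.0, 0.0, 1.0]]}
wrist drum [([72.0, 403.0, 31.0, 17.0], 0.87), ([188.0, 373.0, 22.0, 13.0], 0.64)]
wrist drive_head []
wrist caddy [([83.0, 413.0, 17.0, 14.0], 0.52)]
wrist shredder []
wrist cone []
wrist low_disc []
wrist vitamins []
wrist pepper_mill []
wrist ramekin []
wrist drum_bar [([71.0, 406.0, 35.0, 14.0], 0.83), ([191.0, 374.0, 22.0, 12.0], 0.59)]
```

View pics/top0.png

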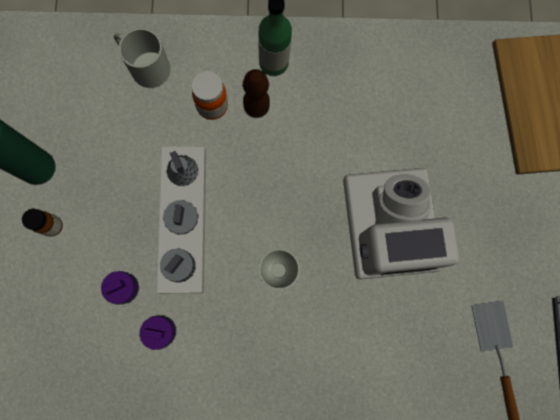

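View pics/scene0.png

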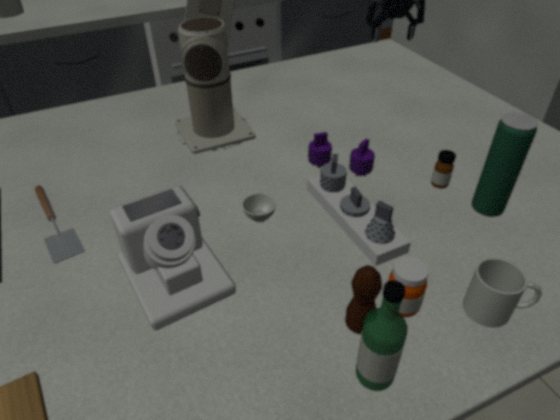

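The grey drum is at the near well, at top (178,265) and scene (334,175). Things it could be mistaken for:
- purple look-alikes at top (119,288) and (157,332)
- the cone at top (182,170)
- the disc at top (180,216)

I choose (178,265) and check it in one close crop, together with the head.

Run:
```python
from h import *
t=cv2.imread('pics/top0.png');
a=cv2.resize(t[230:300,140:215],None,fx=5,fy=5,interpolation=cv2.INTER_CUBIC)
b=cv2.resize(t[160:285,335:465],None,fx=3.2,fy=3.2,interpolation=cv2.INTER_CUBIC)
c=np.zeros((400,800,3),np.uint8);c[:350,:375]=a;c[:400,380:380+416]=b[:400,:416];cv2.imwrite('pics/crop1.png',c)
Mt=model('top');Ms=model('scene')
def tri(p,q):
    o1,d1=ray(Mt,*p);o2,d2=ray(Ms,*q);A=np.c_[d1,-d2];s=np.linalg.lstsq(A,o2-o1,rcond=None)[0];x,y=o1+d1*s[0],o2+d2*s[1];return ((x+y)/2).round(3),np.linalg.norm(x-y).round(4)
print('drum',atz(Mt,177,265,.06).round(3),tri((177,265),(334,175)))
print('disc',atz(Mt,180,217,.05).round(3)); print('cone',atz(Mt,182,170,.06).round(3))
for n,p in dict(tl=(163,147),tr=(205,147),br=(203,292),bl=(158,293)).items(): print('cad',n,atz(Mt,*p,.032).round(3))
print('purple',atz(Mt,119,288,.04).round(3),atz(Mt,157,332,.04).round(3))
print('head',atz(Mt,407,190,.15).round(3),tri((407,189),(171,236)))
print('ram',atz(Mt,279,269,.02).round(3))
for p in ((347,175),(428,170),(455,262),(362,276)): print('sh',atz(Mt,*p,.034).round(3))
```

```text
drum [0.42  0.157 0.06 ] (array([0.42 , 0.158, 0.061]), np.float64(0.0013))
disc [0.513 0.158 0.05 ]
cone [0.604 0.156 0.06 ]
cad tl [0.658 0.201 0.032]
cad tr [0.66  0.117 0.032]
cad br [0.371 0.111 0.032]
cad bl [0.369 0.196 0.032]
purple [0.377 0.268 0.04 ] [0.297 0.193 0.04 ]
head [ 0.549 -0.254  0.15 ] (array([ 0.551, -0.255,  0.148]), np.float64(0.0008))
ram [ 0.418 -0.035  0.02 ]
sh [ 0.605 -0.169  0.034]
sh [ 0.618 -0.332  0.034]
sh [ 0.434 -0.377  0.034]
sh [ 0.405 -0.195  0.034]
```

View pics/crop1.png

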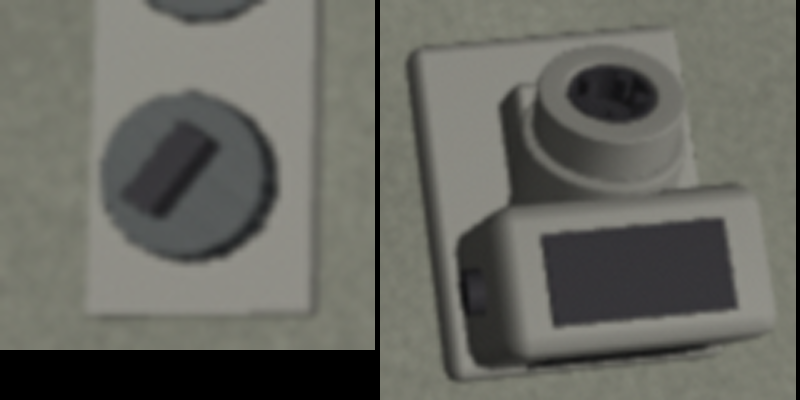

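The crop confirms it: a straight-sided grey cylinder with a bar, at crop (188,175). The head's rim opening is at crop (612,92), top (407,189). I'll look at the socket with the empty hand first.

```bash
cat >> h.py <<'E'
def yaw_of(q): x=R.from_quat(q).as_matrix()[:,0]; return np.arctan2(x[1],x[0])
def plan(p,yaw,tp,tyaw,n,claw=-1,dirn=None):
    """chain of n calls from p,yaw to tp,tyaw (tool down); prints x y z twist per call; twist=-dyaw"""
    p=np.array(p,float);tp=np.array(tp,float);dy=tyaw-yaw
    if dirn is None: dy=(dy+np.pi)%(2*np.pi)-np.pi
    for k in range(n):
        goal=p+(tp-p)/(n-k); c,s=np.cos(yaw),np.sin(yaw); d=goal-p
        m=np.r_[np.round(100*np.array([d[0]*c+d[1]*s,d[0]*s-d[1]*c,-d[2]]),1),round(-dy/n,3)]
        print(claw,*m, '| dist/row mm',round(np.linalg.norm(d)*200,1),'deg/row',round(np.degrees(abs(dy)/n/5),2))
        p=p+np.array([(m[0]*c+m[1]*s)/100,(m[0]*s-m[1]*c)/100,-m[2]/100]);yaw+=-m[3]
    print('end',p.round(4),round(yaw,3))
E
python3 -c "
from h import *
o=bot.get_obs();y=yaw_of(o['tool_rot']);print(y)
plan(o['eef_pos'],y,[.575,-.252,.25],.1,4,dirn=1)"
```

```text
2.7877707232298308
-1 -15.7 -13.4 -0.5 0.672 | dist/row mm 41.3 deg/row 7.7
-1 -20.6 -0.8 -0.5 0.672 | dist/row mm 41.3 deg/row 7.7
-1 -16.6 12.3 -0.4 0.672 | dist/row mm 41.3 deg/row 7.7
-1 -5.4 19.9 -0.5 0.672 | dist/row mm 41.3 deg/row 7.7
end [ 0.5751 -0.2519  0.2503] 0.1
```

send_rows --motion "-1 -15.7 -13.4 -0.5 0.672;-1 -15.7 -13.4 -0.5 0.672;-1 -15.7 -13.4 -0.5 0.672;-1 -15.7 -13.4 -0.5 0.672;-1 -15.7 -13.4 -0.5 0.672"

```text
clock: 2.15
eef_pos: [0.2756, 0.2849, 0.2367]
tool_rot: [0.495, 0.869, -0.0, 0.001]
ft_force: [-0.2, 0.5, -0.6]
grip_width: 0.0854
grasp_force: 0.0
```

send_rows --motion "-1 -20.6 -0.8 -0.5 0.672;-1 -20.6 -0.8 -0.5 0.672;-1 -20.6 -0.8 -0.5 0.672;-1 -20.6 -0.8 -0.5 0.672;-1 -20.6 -0.8 -0.5 0.672"

```text
clock: 2.65
eef_pos: [0.3762, 0.1043, 0.2417]
tool_rot: [0.755, 0.656, 0.0, 0.001]
ft_force: [-1.2, 1.4, 0.4]
grip_width: 0.0855
grasp_force: 0.0
```

send_rows --motion "-1 -16.6 12.3 -0.4 0.672;-1 -16.6 12.3 -0.4 0.672;-1 -16.6 12.3 -0.4 0.672;-1 -16.6 12.3 -0.4 0.672;-1 -16.6 12.3 -0.4 0.672"

```text
clock: 3.15
eef_pos: [0.4772, -0.0761, 0.245]
tool_rot: [0.928, 0.372, 0.0, 0.001]
ft_force: [-0.1, 0.3, -0.6]
grip_width: 0.0858
grasp_force: 0.0
```

send_rows --motion "-1 -5.4 19.9 -0.5 0.672;-1 -5.4 19.9 -0.5 0.672;-1 -5.4 19.9 -0.5 0.672;-1 -5.4 19.9 -0.5 0.672;-1 -5.4 19.9 -0.5 0.672"

```text
clock: 3.65
eef_pos: [0.5765, -0.257, 0.2476]
tool_rot: [0.999, 0.045, -0.001, 0.0]
ft_force: [0.0, 0.2, -0.5]
grip_width: 0.0856
grasp_force: 0.0
```

Run:
```python
from h import *
o=bot.get_obs();im=vision.camera('wrist');save('w1.png',im);cv2.imwrite('pics/w1b.png',cv2.convertScaleAbs(im[:,:,::-1],alpha=1.8,beta=10))
M=model('wrist',o);print(o['clock'],o['eef_pos'],yaw_of(o['tool_rot']),o['joint_pos'])
print('rim guess px',proj(M,[.55,-.255,.15]))
print(boxes_of('wrist','drive_head'),boxes_of('wrist','coupling_spring'))
```

```text
3.65 [ 0.57654748 -0.25697904  0.24763759] 0.09067283894348732 [-4.18678545e-01  5.09326558e-01  4.40721625e-01  1.50300737e+00
 -1.27048180e-03  2.63224131e+00]
rim guess px [274.24345484 240.12239132]
[{'rect': [276.4, 247.5, 111.1, 122.2], 'conf': 0.91}] [{'rect': [275.4, 241.9, 62.1, 66.2], 'conf': 0.59}]
```

View pics/w1b.png

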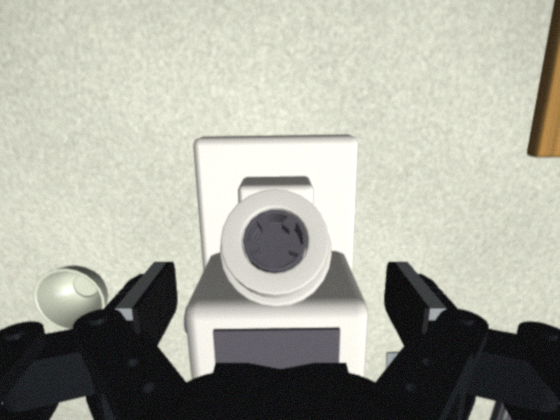

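```bash
cat >> h.py <<'E'
def headframe(c,yaw):
    "columns: x_h, y_h, z_h; shredder -x = (cos yaw, sin yaw)"
    d=np.array([np.cos(yaw),np.sin(yaw),0]);z=np.sin(.6109)*d+np.array([0,0,np.cos(.6109)])
    s=np.cos(.6109)*d-np.array([0,0,np.sin(.6109)])   # downslope
    t=np.cross(z,s); return np.array(c),s,t,z
E
python3 - <<'E'
from h import *
im=cv2.imread('pics/w1.png');o=bot.get_obs()
o['eef_pos']=np.array([.5765,-.257,.2476])
M=model('wrist',o); print(o['clock'])
def rect(c,yaw,depth,half=48,S=6):
    c,s,t,z=headframe(c,yaw);n=2*half*S
    # image: up = downslope(s) , left = t
    a=(np.arange(n)-n/2)/S/1000
    V,U=np.meshgrid(-a,-a,indexing='ij')
    P=c+V[...,None]*s+U[...,None]*t-depth*z
    f,cx,cy,T=M;q=(P-T[:3,3])@T[:3,:3]
    return cv2.remap(im,(cx+f*q[...,0]/q[...,2]).astype(np.float32),(cy+f*q[...,1]/q[...,2]).astype(np.float32),cv2.INTER_CUBIC)
A=rect([.55,-.255,.15],.09,0)
A=cv2.resize(cv2.convertScaleAbs(A,alpha=1.6),(400,400))
k=A.shape[0]/96
for r,cc in((40,(0,0,255)),(20,(0,255,0))): cv2.circle(A,(200,200),int(r*k),cc,1)
B=rect([.55,-.255,.15],.09,.001,half=24,S=12);B=cv2.resize(cv2.convertScaleAbs(B,alpha=3.2),(400,400))
for r,cc in((12.5,(0,0,255)),(20,(0,255,0))): cv2.circle(B,(200,200),int(r*400/48),cc,1)
cv2.imwrite('pics/rect.png',np.hstack([A,B]))
E
```

```text
3.8
```

View pics/rect.png

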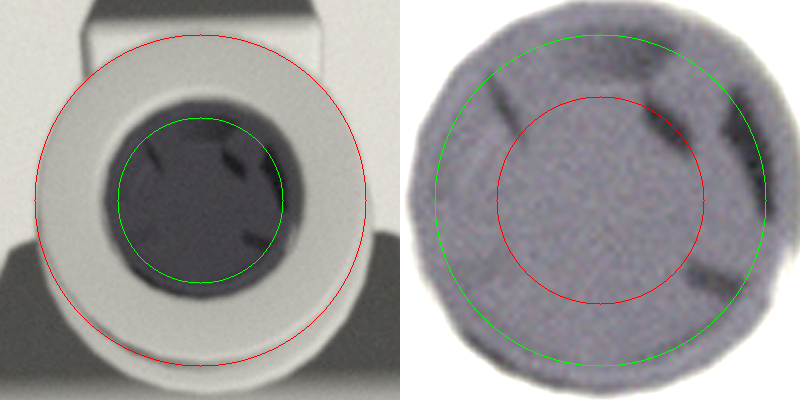

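The rim fits the expected circle at (0.550, -0.255, 0.150) with yaw 0.09. The socket tooth tip face shows at crop (668,128), so the gap centre lies about 7° clockwise of downslope. Now I'll go to the drum.

```bash
python3 -c "
from h import *
plan([.5751,-.2519,.2503],.1,[.42,.156,.20],2.43,4,dirn=1)"
```

```text
-1 -2.8 -10.5 1.3 -0.583 | dist/row mm 22.0 deg/row 6.67
-1 3.4 -10.4 1.2 -0.583 | dist/row mm 22.0 deg/row 6.67
-1 8.6 -6.8 1.3 -0.583 | dist/row mm 22.0 deg/row 6.67
-1 10.8 -0.9 1.2 -0.583 | dist/row mm 21.9 deg/row 6.67
end [0.4201 0.1557 0.2003] 2.432
```

send_rows --motion "-1 -2.8 -10.5 1.3 -0.583;-1 -2.8 -10.5 1.3 -0.583;-1 -2.8 -10.5 1.3 -0.583;-1 -2.8 -10.5 1.3 -0.583"

```text
clock: 4.2
eef_pos: [0.5349, -0.1464, 0.238]
tool_rot: [0.94, 0.341, -0.0, -0.0]
ft_force: [0.4, -0.2, 1.0]
grip_width: 0.0856
grasp_force: 0.0
```

send_rows --motion "-1 3.4 -10.4 1.2 -0.583;-1 3.4 -10.4 1.2 -0.583;-1 3.4 -10.4 1.2 -0.583;-1 3.4 -10.4 1.2 -0.583"

```text
clock: 4.6
eef_pos: [0.4954, -0.0447, 0.226]
tool_rot: [0.802, 0.597, 0.0, -0.0]
ft_force: [1.0, -0.3, 0.3]
grip_width: 0.085
grasp_force: 0.0
```

send_rows --motion "-1 8.6 -6.8 1.3 -0.583;-1 8.6 -6.8 1.3 -0.583;-1 8.6 -6.8 1.3 -0.583;-1 8.6 -6.8 1.3 -0.583"

```text
clock: 5.0
eef_pos: [0.4561, 0.0573, 0.2128]
tool_rot: [0.597, 0.802, 0.0, -0.0]
ft_force: [1.5, 0.5, -0.4]
grip_width: 0.0855
grasp_force: 0.0
```

send_rows --motion "-1 10.8 -0.9 1.2 -0.583;-1 10.8 -0.9 1.2 -0.583;-1 10.8 -0.9 1.2 -0.583;-1 10.8 -0.9 1.2 -0.583;-1 10.8 -0.9 1.2 -0.583"

```text
clock: 5.5
eef_pos: [0.4187, 0.157, 0.2009]
tool_rot: [0.345, 0.938, 0.0, 0.0]
ft_force: [0.6, 0.0, 0.6]
grip_width: 0.0854
grasp_force: 0.0
```

Run:
```python
from h import *
o=bot.get_obs();im=vision.camera('wrist');cv2.imwrite('pics/w2.png',im[:,:,::-1])
M=model('wrist',o);print(o['clock'],o['eef_pos'],yaw_of(o['tool_rot']),o['joint_pos'].round(3))
np.savez('w2.npz',**o)
print('guess px',proj(M,[.42,.156,.111]),proj(M,[.42,.156,.077]))
print(boxes_of('wrist','drum'),boxes_of('wrist','drum_bar'))
cv2.imwrite('pics/w2b.png',cv2.convertScaleAbs(im[:,:,::-1],alpha=1.5,beta=10))
```

```text
5.5 [0.41866784 0.15697859 0.20092841] 2.436359345029853 [ 0.359  0.152 -0.186  1.231  0.     1.064]
guess px [282.36151663 215.38839419] [282.10994243 202.88733482]
[{'rect': [210.8, 46.2, 84.8, 92.5], 'conf': 0.84}, {'rect': [280.0, 197.3, 81.2, 81.0], 'conf': 0.78}, {'rect': [353.9, 62.2, 85.9, 90.0], 'conf': 0.66}] [{'rect': [212.4, 45.6, 86.9, 88.3], 'conf': 0.74}, {'rect': [281.4, 194.8, 80.3, 79.9], 'conf': 0.73}, {'rect': [355.1, 64.0, 86.7, 87.0], 'conf': 0.66}]
```

View pics/w2b.png

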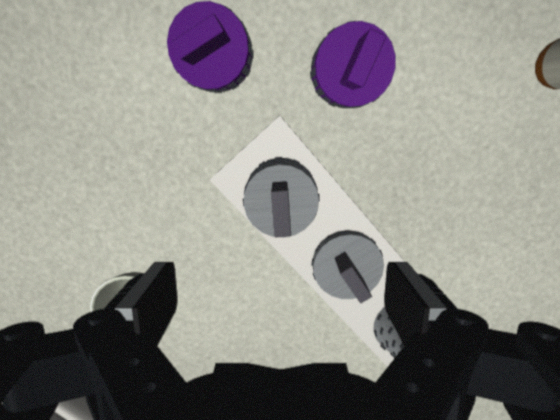

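The bar's top face spans (273–290, 193–235) with its centre at (281.5, 214). That matches the prediction (282, 215) with a small turn of about -0.05. I'll descend with the fingers half open, then close and lift.

send_rows --motion "0 0 0 5 -0.05;0 0 0 9 -0.05;0 0 0 12 -0.05;0 0 0 12 -0.05;1 0 0 12 -0.05"

```text
clock: 6.15
eef_pos: [0.4201, 0.1554, 0.0808]
tool_rot: [0.325, 0.946, -0.0, -0.0]
ft_force: [-0.4, 0.7, 1.0]
grip_width: 0.0291
grasp_force: 0.0
```

send_rows --motion "1 0 0 0 0;1 0 0 0 0;1 0 0 0 0;1 0 0 0 0;1 0 0 0 0"

```text
clock: 6.65
eef_pos: [0.4213, 0.1561, 0.0819]
tool_rot: [0.324, 0.946, 0.001, 0.001]
ft_force: [-0.9, -1.0, 7.4]
grip_width: 0.011
grasp_force: 59.5
```

send_rows --motion "1 0 0 -5 0;1 0 0 -10 0;1 0 0 -15 0;1 0 0 -20 0;1 0 0 -20 0"

```text
clock: 7.15
eef_pos: [0.4235, 0.157, 0.2879]
tool_rot: [0.324, 0.946, 0.005, 0.006]
ft_force: [0.1, 0.1, -2.5]
grip_width: 0.0108
grasp_force: 59.7
```

```bash
python3 -c "
from h import *
o=bot.get_obs();print(o['joint_pos'].round(3))
plan([.4201,.1557,.2803],2.482,[.60,-.05,.42],2.68,2,claw=1)"
```

```text
[ 0.355  0.114 -0.004  1.439  0.     1.015]
1 -13.4 -2.6 -7.0 -0.099 | dist/row mm 30.7 deg/row 1.13
1 -13.1 -3.9 -7.0 -0.099 | dist/row mm 30.7 deg/row 1.13
end [ 0.6003 -0.0496  0.4203] 2.68
```

send_rows --motion "1 -13.4 -2.6 -7 -0.099;1 -13.4 -2.6 -7 -0.099;1 -13.4 -2.6 -7 -0.099;1 -13.4 -2.6 -7 -0.099"

```text
clock: 7.55
eef_pos: [0.5136, 0.0497, 0.3517]
tool_rot: [0.279, 0.96, 0.0, 0.002]
ft_force: [0.1, 0.5, -1.8]
grip_width: 0.0108
grasp_force: 59.7
```

send_rows --motion "1 -13.1 -3.9 -7 -0.099;1 -13.1 -3.9 -7 -0.099;1 -13.1 -3.9 -7 -0.099;1 -13.1 -3.9 -7 -0.099;1 -13.1 -3.9 -7 -0.099"

```text
clock: 8.05
eef_pos: [0.6013, -0.0504, 0.4183]
tool_rot: [0.23, 0.973, 0.0, -0.001]
ft_force: [-0.6, 0.4, -2.0]
grip_width: 0.0113
grasp_force: 59.7
```

Run:
```python
from h import *
o=bot.get_obs();Ms=model('scene');ims=np.mean([vision.camera('scene').astype(float) for _ in range(3)],0)
Rm=R.from_quat(o['tool_rot']).as_matrix();p=o['eef_pos']
print(o['clock'],p,o['tool_rot'].round(3),o['joint_pos'].round(3),o['grip_width'])
und=p+Rm@[0,0,.049];tip=p+Rm@[0,0,.069]
u=proj(Ms,und);print(u,proj(Ms,tip))
x0,y0=(u-[50,50]).astype(int)
c=ims[max(y0,0):y0+100,x0:x0+100];np.save('s1.npy',ims)
c=cv2.resize(np.clip((c[:,:,::-1])*1.8+10,0,255).astype(np.uint8),None,fx=6,fy=6,interpolation=cv2.INTER_CUBIC);print(c.shape)
cv2.imwrite('pics/s1.png',c)
```

```text
8.05 [ 0.60133206 -0.05040836  0.41827645] [ 0.23   0.973  0.    -0.001] [-0.084  0.519  0.903  1.957  0.     0.38 ] 0.011258766980920975
[288.87554582 108.76509451] [288.83214316 120.57220783]
(600, 600, 3)
```

View pics/s1.png

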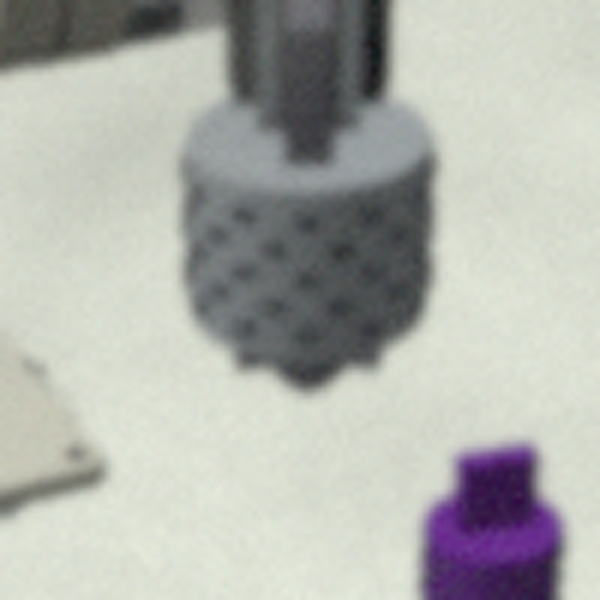

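The picture shows the lifted drum upright. Under it are a central bump at crop (308,380) and side bumps at (245,362) and (370,362). I'll compare this silhouette with both tooth hypotheses.

Run:
```python
from h import *
o=bot.get_obs();Ms=model('scene');im=np.load('s1.npy').mean(2)
Rm=R.from_quat(o['tool_rot']).as_matrix();p=o['eef_pos']
# observed lower envelope at subpixel: per column, row at which it passes mid brightness below drum
def env(col):
    c=im[100:128,col]; bg=c[-4:].mean(); k=np.where(c<bg*0.72)[0]
    return 100+k[-1] if len(k) else np.nan
cols=np.arange(266,314)
obs=np.array([env(c) for c in cols],float)
def pts(sgn,dyaw=0):
    P=[]
    a=np.linspace(0,2*np.pi,180)
    for r,z in [(30,0),(30,20),(11.5,-14.5),(11.5,-10),(7,-20),(9.25,-17.2)]: P.append(np.c_[r*np.cos(a),r*np.sin(a),0*a+z])
    for k in range(5):
        t=k*2*np.pi/5+dyaw+(0 if sgn>0 else np.pi)
        for r in np.linspace(11,19,6):
            for w in np.linspace(-2.8,2.8,9):
                for z in np.linspace(-14,0,8):
                    P.append([[r*np.cos(t)-w*np.sin(t),r*np.sin(t)+w*np.cos(t),z]])
    return np.vstack(P)/1000
X=Rm[:,0];Zd=-Rm[:,2];Y=np.cross(Zd,X)
def envm(sgn,dz=0.,dy=0):
    Q=pts(sgn,dy);W=p-(.049-dz)*Zd*1+Q@np.c_[X,Y,Zd].T
    uv=np.array([proj(Ms,w) for w in W]);e=np.full(len(cols),np.nan)
    for i,c in enumerate(cols):
        m=abs(uv[:,0]-c)<.7
        if m.any(): e[i]=uv[m,1].max()
    return e
print('obs',obs.tolist())
for s in(1,-1):
    for dy in (-.1,0,.1):
        e=envm(s,dy=dy);d=obs-e;m=np.isfinite(d);print(s,dy,'std',d[m].std().round(3),'mean',d[m].mean().round(2))
    print(envm(s).round(1).tolist())
```

```text
obs [nan, nan, nan, 106.0, 110.0, 111.0, 112.0, 113.0, 114.0, 114.0, 115.0, 118.0, 119.0, 119.0, 119.0, 119.0, 119.0, 119.0, 120.0, 121.0, 122.0, 122.0, 122.0, 122.0, 122.0, 122.0, 121.0, 121.0, 120.0, 119.0, 119.0, 118.0, 119.0, 119.0, 118.0, 117.0, 115.0, 114.0, 114.0, 113.0, 112.0, 111.0, 110.0, 106.0, nan, nan, nan, nan]
1 -0.1 std 1.595 mean -0.27
1 0 std 1.604 mean -0.28
1 0.1 std 1.65 mean -0.17
[nan, nan, nan, 108.6, 110.6, 111.8, 112.4, 113.3, 113.8, 114.3, 114.8, 115.2, 115.4, 115.8, 120.0, 120.4, 120.7, 121.1, 121.1, 120.3, 120.8, 121.1, 121.2, 121.2, 121.2, 121.2, 121.0, 120.7, 120.2, 121.1, 121.1, 120.6, 120.2, 119.9, 115.7, 115.4, 114.9, 114.7, 114.3, 113.7, 113.2, 112.4, 111.4, 110.5, 108.2, nan, nan, nan]
-1 -0.1 std 1.194 mean -0.13
-1 0 std 1.16 mean -0.1
-1 0.1 std 1.155 mean -0.13
[nan, nan, nan, 108.6, 110.6, 111.8, 112.4, 113.3, 113.8, 114.3, 114.8, 117.6, 118.3, 118.1, 117.9, 117.8, 117.6, 118.3, 119.2, 120.3, 120.8, 121.7, 121.7, 121.7, 121.7, 121.7, 121.0, 120.7, 120.1, 119.0, 118.1, 117.6, 117.7, 117.9, 118.1, 118.2, 117.3, 114.7, 114.3, 113.7, 113.2, 112.4, 111.4, 110.5, 108.2, nan, nan, nan]
```

The observed step at columns 277–301 fits hypothesis -1: a tooth at the tool's -x end of the bar. At the head, tool -x therefore has to face downslope. The hand can't be tilted, so I'll lean the drum in the grip by dragging its plug against its own well's wall.

```bash
python3 -c "
from h import *
plan([.6003,-.0496,.4203],2.68,[.4201,.1557,.15],2.68,2,claw=1)"
```

```text
1 12.6 5.2 13.5 -0.0 | dist/row mm 38.4 deg/row 0.0
1 12.7 5.2 13.5 -0.0 | dist/row mm 38.5 deg/row 0.0
end [0.4201 0.1562 0.1503] 2.68
```

send_rows --motion "1 12.6 5.2 13.5 0;1 12.6 5.2 13.5 0;1 12.6 5.2 13.5 0;1 12.6 5.2 13.5 0"

```text
clock: 8.6
eef_pos: [0.5071, 0.055, 0.2839]
tool_rot: [0.228, 0.974, 0.0, -0.0]
ft_force: [0.4, 1.5, -2.2]
grip_width: 0.0108
grasp_force: 59.6
```

send_rows --motion "1 12.7 5.2 13.5 0;1 12.7 5.2 13.5 0;1 12.7 5.2 13.5 0;1 12.7 5.2 13.5 0;1 12.7 5.2 13.5 0"

```text
clock: 9.1
eef_pos: [0.4111, 0.1569, 0.1459]
tool_rot: [0.226, 0.974, -0.003, -0.005]
ft_force: [-0.4, -1.7, -1.9]
grip_width: 0.011
grasp_force: 59.5
```

send_rows --motion "1 0 0 4 0;1 0 0 6.3 0;1 0 0 6.3 0;1 -0.4 0 6.3 0;1 -0.7 0 6.3 0"

```text
clock: 9.6
eef_pos: [0.4249, 0.1539, 0.0886]
tool_rot: [0.229, 0.974, 0.001, -0.002]
ft_force: [-8.0, 3.9, 1.9]
grip_width: 0.0114
grasp_force: 60.3
```

send_rows --motion "1 -0.5 0 0 0;1 -1 0 0 0;1 -1 0 0 0"

```text
clock: 9.9
eef_pos: [0.4342, 0.1494, 0.0886]
tool_rot: [0.229, 0.973, 0.001, -0.002]
ft_force: [-4.4, 2.0, 0.5]
grip_width: 0.011
grasp_force: 60.2
```

send_rows --motion "1 -0.8 0 0 0;1 -1.6 0 0 0;1 -2.4 0 0 0;1 -2.4 0 0 0"

```text
clock: 10.3
eef_pos: [0.4556, 0.1385, 0.0882]
tool_rot: [0.229, 0.973, 0.001, -0.002]
ft_force: [-5.4, 2.7, 0.0]
grip_width: 0.011
grasp_force: 60.6
```

send_rows --motion "1 -0.6 0 0 0;1 -1.2 0 0 0;1 -1.2 0 0 0"

```text
clock: 10.6
eef_pos: [0.4662, 0.1331, 0.0883]
tool_rot: [0.229, 0.973, 0.001, -0.002]
ft_force: [-6.4, 2.4, 0.4]
grip_width: 0.0112
grasp_force: 61.0
```

Run:
```python
from h import *
o=bot.get_obs();Ms=model('scene');s=vision.camera('scene')
p=o['eef_pos'];print(o['clock'],p)
u=proj(Ms,p).astype(int);print(u)
c=s[u[1]-60:u[1]+60,u[0]-60:u[0]+60]
w=vision.camera('wrist')
c=cv2.resize(cv2.convertScaleAbs(c[:,:,::-1],alpha=1.6),(400,400),interpolation=cv2.INTER_CUBIC)
w=cv2.resize(cv2.convertScaleAbs(w[100:380,140:420,::-1],alpha=1.6),(400,400))
cv2.imwrite('pics/tilt.png',np.hstack([c,w]))
```

```text
10.6 [0.46624001 0.13311435 0.08825947]
[335 178]
```

View pics/tilt.png

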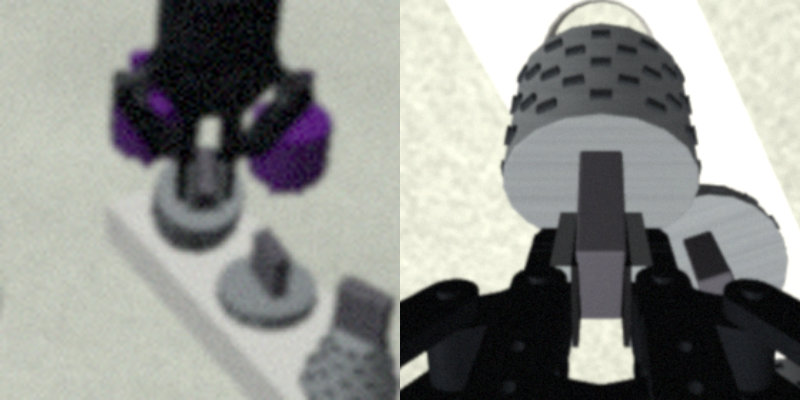

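```bash
cat > tilt.py <<'E'
from h import *
from scipy.optimize import least_squares
m=vision.camera_model('wrist');f=210/np.tan(np.radians(m['fov_y'])/2);H=np.array(m['hand_eye'])
def row(x,z):
    q=H[:3,:3].T@(np.array([x,0,z])-H[:3,3]);return m['cy']+f*q[1]/q[2]
P=np.array([[17,45],[17,79],[-17,79]])/1000
def solve(rows):
    def g(v):
        th,x0,z0=v   # drum origin (x0,z0) in tool frame; drum axis leans to -x
        a=np.array([-np.sin(th),-np.cos(th)]);b=np.array([np.cos(th),-np.sin(th)])
        return [row(*(np.array([x0,z0])+p[1]*a+p[0]*b))-r for p,r in zip(P,rows)]
    s=least_squares(g,[.6,.03,.04]);return s.x,s.cost
E
python3 -c "
from tilt import *
for r in ([206.4,275,322.6],[207.4,275,322.6],[206.4,276,322.6],[206.4,275,323.6]):
    v,c=solve(r);print(np.degrees(v[0]).round(1),v[1:].round(4),c)"
```

```text
28.9 [0.0375 0.0447] 1.0085302683324756e-24
28.5 [0.0364 0.0461] 1.0650758180187178e-24
29.5 [0.0383 0.0441] 2.588978382062943e-25
28.4 [0.0374 0.0439] 2.808294335488868e-24
```

send_rows --motion "1 -0.4 0 0 0;1 -0.7 0 0 0;1 -0.7 0 0 0"

```text
clock: 11.0
eef_pos: [0.4721, 0.1302, 0.0883]
tool_rot: [0.229, 0.974, 0.001, -0.002]
ft_force: [-5.5, 2.1, 1.1]
grip_width: 0.0112
grasp_force: 61.2
```

```bash
cat > prof.py <<'E'
from tilt import *
o=bot.get_obs();w=vision.camera('wrist');g=w[:,278:286].mean(axis=(1,2))
print(o['clock'],o['eef_pos'].round(4),o['ft_force'].round(1),o['grip_width'])
d=np.diff(cv2.GaussianBlur(g[:,None],(1,5),1.2)[:,0]);k=[i for i in range(100,345) if abs(d[i])>2 and abs(d[i])==abs(d[i-3:i+4]).max()]
print([(i+.5,round(d[i],1)) for i in k])
E
python3 prof.py
```

```text
11.0 [0.4721 0.1302 0.0883] [-5.5  2.1  1.1] 0.011150606690545585
[(108.5, np.float64(-23.4)), (114.5, np.float64(-10.0)), (119.5, np.float64(7.7)), (135.5, np.float64(-10.0)), (141.5, np.float64(7.2)), (159.5, np.float64(-9.0)), (166.5, np.float64(7.2)), (178.5, np.float64(10.3)), (203.5, np.float64(-17.1)), (277.5, np.float64(6.6)), (320.5, np.float64(23.5))]
```

```bash
python3 -c "
from tilt import *
v,c=solve([203.5,277.5,320.5]);print(np.degrees(v[0]).round(1),v[1:].round(4),c)
th,x,z=v
print('drum top far edge row (exp 178.5 near rim top):',[row(x-45e-3*np.sin(th)+s*.030*np.cos(th),z-45e-3*np.cos(th)-s*.030*np.sin(th)).round(1) for s in(1,-1)])
for T in (33,35,37):
  from scipy.optimize import least_squares
"
```

```text
32.5 [0.0428 0.0405] 1.6155871338926322e-27
drum top far edge row (exp 178.5 near rim top): [np.float64(180.1), np.float64(266.7)]
```

send_rows --motion "1 -0.3 0 0 0;1 -0.3 0 -1 0;1 -0.3 0 -6 0;1 -0.3 0 -11 0;1 -0.3 0 -16 0"

```text
clock: 11.55
eef_pos: [0.4774, 0.1277, 0.2514]
tool_rot: [0.229, 0.973, 0.0, 0.002]
ft_force: [1.9, -0.3, -1.8]
grip_width: 0.0111
grasp_force: 60.8
```

```bash
cat >> prof.py <<'E'
k=np.array([i+.5 for i in k]);r=[k[np.argmin(abs(k-t))] for t in (202.5,278,320)]
v,c=solve(r);print(r,np.degrees(v[0]).round(1),v[1:].round(4))
E
python3 prof.py
```

```text
11.55 [0.4774 0.1277 0.2514] [ 1.9 -0.3 -1.8] 0.011120265007868514
[(106.5, np.float64(-22.5)), (112.5, np.float64(-10.0)), (118.5, np.float64(8.0)), (134.5, np.float64(-10.2)), (140.5, np.float64(7.5)), (159.5, np.float64(-9.8)), (165.5, np.float64(7.1)), (178.5, np.float64(10.0)), (202.5, np.float64(-16.2)), (278.5, np.float64(7.1)), (319.5, np.float64(21.7))]
[np.float64(202.5), np.float64(278.5), np.float64(319.5)] 34.0 [0.0447 0.0389]
```

```bash
python3 -c "
from h import *
plan([.4765,.1281,.2473],2.68,[.6204,-.253,.27],3.13,2,claw=1)
plan([.6204,-.253,.27],3.13,[.6204,-.253,.2258],3.13,1,claw=1)"
```

```text
1 -14.9 -13.9 -1.1 -0.225 | dist/row mm 40.8 deg/row 2.58
1 -11.5 -16.8 -1.2 -0.225 | dist/row mm 40.8 deg/row 2.58
end [ 0.6204 -0.253   0.2703] 3.13
1 0.0 0.0 4.4 -0.0 | dist/row mm 8.8 deg/row 0.0
end [ 0.6204 -0.253   0.226 ] 3.13
```

send_rows --motion "1 -14.9 -13.9 -1.1 -0.225;1 -14.9 -13.9 -1.1 -0.225;1 -14.9 -13.9 -1.1 -0.225;1 -14.9 -13.9 -1.1 -0.225;1 -14.9 -13.9 -1.1 -0.225"

```text
clock: 12.1
eef_pos: [0.5503, -0.0682, 0.2603]
tool_rot: [0.121, 0.993, -0.001, 0.003]
ft_force: [-0.9, -0.0, -1.8]
grip_width: 0.0114
grasp_force: 60.8
```

send_rows --motion "1 -11.5 -16.8 -1.2 -0.225;1 -11.5 -16.8 -1.2 -0.225;1 -11.5 -16.8 -1.2 -0.225;1 -11.5 -16.8 -1.2 -0.225;1 -11.5 -16.8 -1.2 -0.225"

```text
clock: 12.6
eef_pos: [0.6215, -0.259, 0.2695]
tool_rot: [0.009, 1.0, -0.002, 0.001]
ft_force: [0.5, 0.4, -2.1]
grip_width: 0.011
grasp_force: 60.8
```

send_rows --motion "1 0 0 2.2 0;1 0 0 4.4 0;1 0 0 4.4 0"

```text
clock: 12.9
eef_pos: [0.6188, -0.252, 0.2236]
tool_rot: [0.006, 1.0, 0.001, -0.003]
ft_force: [-0.8, 0.6, -2.2]
grip_width: 0.011
grasp_force: 60.7
```

```bash
python3 prof.py
python3 - <<'E'
from h import *
o=bot.get_obs();p=o['eef_pos'];Rm=R.from_quat(o['tool_rot']).as_matrix()
print(o['tool_rot'].round(3),yaw_of(o['tool_rot']))
og=p+Rm@[.0447,0,.0389];c,s,t,z=headframe([.55,-.255,.15],.095)
print('drum origin in head (s,t,z) mm',(1000*np.array([(og-c)@s,(og-c)@t,(og-c)@z])).round(1))
st=[vision.camera('scene'),vision.camera('top')]
out=[]
for im,cam in zip(st,('scene','top')):
    u=proj(model(cam),c+.03*z).astype(int);out.append(cv2.resize(cv2.convertScaleAbs(im[u[1]-45:u[1]+45,u[0]-45:u[0]+45,::-1],alpha=1.5),(400,400),interpolation=cv2.INTER_CUBIC))
cv2.imwrite('pics/pre.png',np.hstack(out))
E
```

```text
12.9 [ 0.6188 -0.252   0.2236] [-0.8  0.6 -2.2] 0.011045489973315508
[(106.5, np.float64(5.6)), (112.5, np.float64(-11.9)), (118.5, np.float64(11.9)), (134.5, np.float64(-12.5)), (140.5, np.float64(11.4)), (159.5, np.float64(-11.8)), (166.5, np.float64(11.1)), (177.5, np.float64(4.0)), (202.5, np.float64(-10.5)), (277.5, np.float64(4.2)), (319.5, np.float64(25.0)), (329.5, np.float64(2.3))]
[np.float64(202.5), np.float64(277.5), np.float64(319.5)] 33.3 [0.0443 0.0397]
[ 0.006  1.     0.    -0.001] 3.130100221685477
drum origin in head (s,t,z) mm [-0.7  1.1 44.5]
```

View pics/pre.png

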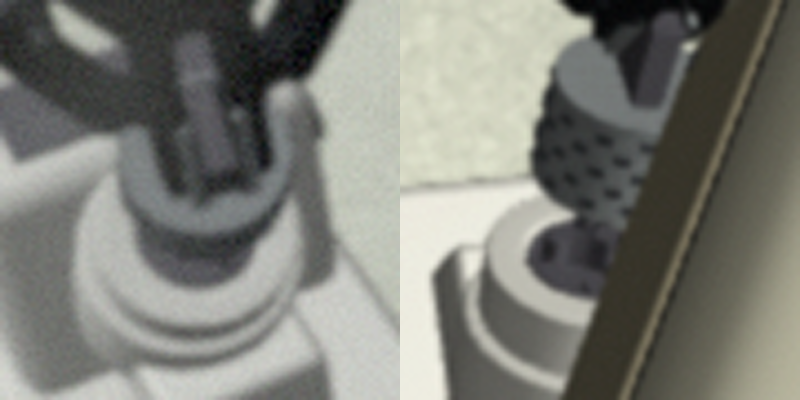

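It looks coaxial: drum at (215,200) over collar (190,270) in the scene half. I'll advance along the axis.

send_rows --motion "1 0.57 -0.16 0.82 0;1 1.14 -0.22 1.64 0;1 1.43 -0.25 2.05 0;1 1.71 -0.28 2.46 0;1 1.71 -0.28 2.46 0"

```text
clock: 13.55
eef_pos: [0.604, -0.2556, 0.2026]
tool_rot: [0.006, 1.0, -0.0, 0.001]
ft_force: [0.9, 0.3, -1.9]
grip_width: 0.0115
grasp_force: 60.8
```

send_rows --motion "1 0.12 -0.01 0.16 0;1 0.23 -0.02 0.33 0;1 0.23 -0.02 0.33 0"

```text
clock: 13.85
eef_pos: [0.6035, -0.2558, 0.1999]
tool_rot: [0.006, 1.0, -0.0, 0.003]
ft_force: [5.9, -0.1, 0.5]
grip_width: 0.0111
grasp_force: 61.0
```

send_rows --motion "1 0.12 -0.01 0.16 0;1 0.23 -0.02 0.33 0;1 0.23 -0.02 0.33 0"

```text
clock: 14.15
eef_pos: [0.6028, -0.256, 0.1985]
tool_rot: [0.005, 1.0, -0.001, 0.005]
ft_force: [7.2, 1.1, 5.4]
grip_width: 0.0112
grasp_force: 62.0
```

send_rows --motion "1 0 -0.25 0 0.05;1 0 -0.5 0 0.1;1 0 -0.5 0 0.1"

```text
clock: 14.45
eef_pos: [0.6031, -0.2615, 0.1987]
tool_rot: [0.056, 0.998, -0.001, 0.006]
ft_force: [9.0, 0.6, 5.3]
grip_width: 0.0108
grasp_force: 61.8
```

```bash
cat > st.py <<'E'
from h import *
o=bot.get_obs();p=o['eef_pos'];Rm=R.from_quat(o['tool_rot']).as_matrix()
c,s,t,z=headframe([.55,-.255,.15],.095);og=p+Rm@[.0443,0,.0397];B=np.array([s,t,z])
print(o['clock'],'p',p.round(4),'yaw',yaw_of(o['tool_rot']).round(3),'tilt',Rm[:,2].round(3),'drum in head',(1000*B@(og-c)).round(1),'F head',(B@o['ft_force']).round(1),'T',o['ft_torque'].round(2),o['grip_width'])
E
python3 st.py
```

```text
14.45 p [ 0.6031 -0.2615  0.1987] yaw 3.03 tilt [ 0.012 -0.002 -1.   ] drum in head [ 2.8 -2.5 12.3] F head [ 4.3 -0.2  9.5] T [ 0.12 -1.87 -0.  ] 0.010771573984024207
```

send_rows --motion "1 -0.16 0.25 0.11 -0.05;1 -0.16 0.5 0.11 -0.1;1 -0.16 0.5 0.11 -0.1"

```text
clock: 14.75
eef_pos: [0.6018, -0.2556, 0.1945]
tool_rot: [0.005, 1.0, 0.0, 0.001]
ft_force: [4.7, 0.8, -2.1]
grip_width: 0.0109
grasp_force: 60.7
```

```bash
python3 st.py; python3 prof.py
```

```text
14.75 p [ 0.6018 -0.2556  0.1945] yaw 3.131 tilt [ 0.002  0.    -1.   ] drum in head [ 3.5 -0.9  8.2] F head [5.1 0.4 1. ] T [ 0.24 -1.15 -0.03] 0.010922864565995663
14.75 [ 0.6018 -0.2556  0.1945] [ 4.7  0.8 -2.1] 0.010922864565995663
[(106.5, np.float64(-15.0)), (112.5, np.float64(-11.4)), (118.5, np.float64(11.5)), (134.5, np.float64(-12.4)), (140.5, np.float64(10.6)), (159.5, np.float64(-11.7)), (166.5, np.float64(10.7)), (177.5, np.float64(4.0)), (202.5, np.float64(-10.5)), (277.5, np.float64(4.4)), (319.5, np.float64(24.6))]
[np.float64(202.5), np.float64(277.5), np.float64(319.5)] 33.3 [0.0443 0.0397]
```

It dropped in: the axial force fell to about 1 N and the drum is 4 mm deeper. I'll continue along the axis with a small lateral relief.

send_rows --motion "1 0.03 -0.01 0.22 0;1 0.07 -0.02 0.44 0;1 0.07 -0.02 0.44 0"

```text
clock: 15.1
eef_pos: [0.5989, -0.2563, 0.1884]
tool_rot: [0.006, 1.0, 0.0, -0.002]
ft_force: [0.3, 1.4, -2.3]
grip_width: 0.0109
grasp_force: 60.7
```

```bash
python3 st.py
```

```text
15.1 p [ 0.5989 -0.2563  0.1884] yaw 3.129 tilt [-0.003  0.001 -1.   ] drum in head [ 4.2 -1.1  1.6] F head [ 1.7  1.4 -1.7] T [ 0.19 -0.34 -0.02] 0.01088302357025008
```

send_rows --motion "1 0.06 0 0.12 0;1 0.12 -0.01 0.25 0;1 0.12 -0.01 0.25 0"

```text
clock: 15.4
eef_pos: [0.5991, -0.2565, 0.188]
tool_rot: [0.006, 1.0, -0.0, 0.001]
ft_force: [2.5, 1.5, 2.4]
grip_width: 0.0111
grasp_force: 61.4
```

```bash
python3 st.py
```

```text
15.4 p [ 0.5991 -0.2565  0.188 ] yaw 3.13 tilt [ 0.001 -0.    -1.   ] drum in head [ 4.9 -1.4  1.3] F head [0.8 1.3 3.5] T [ 0.37 -0.25 -0.02] 0.011141696367512183
```

send_rows --motion "1 0.12 -0.01 0.25 0;1 0.25 -0.02 0.5 0;1 0.25 -0.02 0.5 0"

```text
clock: 15.7
eef_pos: [0.5996, -0.2563, 0.1874]
tool_rot: [0.005, 1.0, -0.001, 0.005]
ft_force: [3.4, 5.3, 14.8]
grip_width: 0.0112
grasp_force: 63.6
```

```bash
python3 st.py
```

```text
15.7 p [ 0.5996 -0.2563  0.1874] yaw 3.131 tilt [ 0.011 -0.002 -1.   ] drum in head [ 6.2 -1.4  1. ] F head [-5.3  5.  14.3] T [ 0.82 -0.36 -0.08] 0.011243070642930267
```

send_rows --motion "1 -0.25 0.02 -0.5 0;1 -0.25 0.02 -0.5 0;0 -0.25 0.02 -0.5 0;0 -0.25 0.02 -0.5 0;0 -0.25 0.02 -0.5 0"

```text
clock: 16.2
eef_pos: [0.598, -0.2567, 0.1862]
tool_rot: [0.006, 1.0, 0.0, -0.001]
ft_force: [0.5, 0.4, -0.8]
grip_width: 0.0428
grasp_force: 0.0
```

send_rows --motion "0 0 0 -2 0;0 0 0 -6 0;0 0 0 -10 0;0 0 0 -10 0"

```text
clock: 16.6
eef_pos: [0.6008, -0.2577, 0.2939]
tool_rot: [0.006, 1.0, -0.002, 0.005]
ft_force: [0.2, 0.0, 0.5]
grip_width: 0.0427
grasp_force: 0.0
```

Run:
```python
from h import *
o=bot.get_obs();print(o['clock'],o['eef_pos'],o['ft_force'].round(1))
c,s,t,z=headframe([.55,-.255,.15],.095)
out=[]
for cam in ('scene','wrist'):
    im=vision.camera(cam);M=model(cam,o)
    u=proj(M,c+.03*z).astype(int);h=50 if cam=='scene' else 110
    print(cam,u,'bar top',proj(M,c+.079*z).round(1),boxes_of(cam,'drum')[:2],boxes_of(cam,'drum_bar')[:2])
    im=im.copy()
    a=np.linspace(0,2*np.pi,200)
    for zz in (0,.045):
        for k in a:
            q=proj(M,c+zz*z+.03*(np.cos(k)*s+np.sin(k)*t)).round().astype(int)
            if 0<=q[0]<560 and 0<=q[1]<420: im[q[1],q[0]]=[255,0,0]
    y0=max(0,u[1]-h);x0=max(0,u[0]-h)
    out.append(cv2.resize(cv2.convertScaleAbs(im[y0:y0+2*h,x0:x0+2*h,::-1],alpha=1.5),(400,400)))
cv2.imwrite('pics/seat.png',np.hstack(out))
```

```text
16.6 [ 0.60077588 -0.25772502  0.29393677] [0.2 0.  0.5]
scene [172 230] bar top [174.3 222. ] [{'rect': [320.4, 147.9, 29.6, 34.8], 'conf': 0.87}, {'rect': [362.2, 158.3, 21.9, 37.7], 'conf': 0.84}] [{'rect': [172.8, 233.2, 36.2, 40.0], 'conf': 0.58}, {'rect': [364.1, 157.9, 24.1, 38.3], 'conf': 0.58}]
wrist [286 158] bar top [291.8 209.1] [{'rect': [283.4, 171.9, 87.9, 126.3], 'conf': 0.98}, {'rect': [268.5, 97.6, 203.4, 195.2], 'conf': 0.66}] [{'rect': [284.7, 170.9, 84.4, 122.4], 'conf': 0.56}]
```

View pics/seat.png

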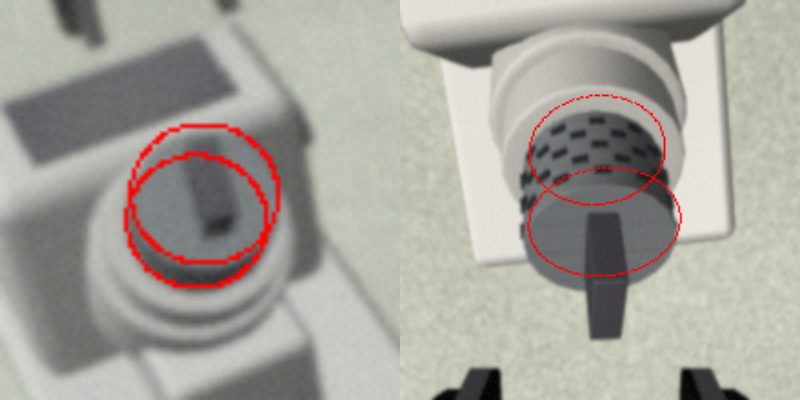

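The drum sits on the head and is released. The last view suggests a shift of some pixels from the predicted outline, so I'll settle the arm and fit the drum's silhouette numerically in all views.

send_rows --motion "0 0 0 0 0;0 0 0 0 0"

```text
clock: 17.1
eef_pos: [0.5986, -0.2563, 0.2861]
tool_rot: [0.006, 1.0, 0.0, -0.001]
ft_force: [-0.4, 0.2, 0.2]
grip_width: 0.0428
grasp_force: 0.0
```

```bash
cat > fit.py <<'E'
from h import *
from scipy.optimize import minimize
o=bot.get_obs();print(o['clock'],o['eef_pos'].round(4),o['tool_rot'].round(4))
V={}
for cam in ('wrist','scene','top'):
    im=vision.camera(cam);save('f_%s_%d.png'%(cam,int(o['clock']*100)),im);V[cam]=(im,model(cam,o))
c,s,t,z=headframe([.55,-.255,.15],.095)
a=np.linspace(0,2*np.pi,90)
def hullmask(M,v,shape):
    S,T,Z,b,g=v   # mm, tilt about t (b), about s (g)
    zz=z+b*s+g*t;zz/=np.linalg.norm(zz);ss=s-(s@zz)*zz;ss/=np.linalg.norm(ss);tt=np.cross(zz,ss)
    og=c+(S*s+T*t+Z*z)/1000;m=np.zeros(shape,np.uint8);K=16
    def poly(P):
        h=cv2.convexHull(np.array([proj(M,p)*K for p in P]).round().astype(np.int32));cv2.fillConvexPoly(m,h,255,shift=4)
    poly([og+h*zz+.03*(np.cos(k)*ss+np.sin(k)*tt) for h in (0,.045) for k in a])
    poly([og+h*zz+x*ss+y*tt for h in(.045,.079) for x in(-.017,.017) for y in(-.006,.006)])
    return m>0
D={}
for cam,(im,M) in V.items():
    g=im.astype(float).mean(2);pc=proj(M,c+.03*z).astype(int);h={'wrist':100,'scene':40,'top':40}[cam]
    y0,x0=max(pc[1]-h,0),max(pc[0]-h,0);sub=g[y0:y0+2*h,x0:x0+2*h]
    th,_=cv2.threshold(sub.astype(np.uint8),0,255,cv2.THRESH_OTSU);mk=(g<th).astype(np.uint8)
    n,l=cv2.connectedComponents(mk);lab=l[pc[1],pc[0]];m=(l==lab)
    ys,xs=np.where(m);print(cam,'thr',th,'area',m.sum(),'bbox',xs.min(),xs.max(),ys.min(),ys.max(),'pred area',hullmask(M,[0]*5,g.shape).sum())
    D[cam]=(M,m,(y0,x0,h))
def cost(v,cams):
    e=0
    for cam in cams:
        M,m,(y0,x0,h)=D[cam];r=hullmask(M,v,m.shape);w=(slice(y0,y0+2*h),slice(x0,x0+2*h));e+=(r[w]^m[w]).sum()/m[w].sum()
    return e+ .02*(v[3]**2+v[4]**2)/.01
for cams in (['wrist'],['wrist','scene']):
    best=min((minimize(cost,[S0,0,Z0,0,0],args=(cams,),method='Nelder-Mead',options=dict(initial_simplex=np.array([[S0,0,Z0,0,0],[S0+3,0,Z0,0,0],[S0,3,Z0,0,0],[S0,0,Z0+4,0,0],[S0,0,Z0,.1,0],[S0,0,Z0,0,.1]]),maxiter=250)) for S0 in(0,5) for Z0 in (0,8)),key=lambda r:r.fun)
    print(cams,best.x.round(2),best.fun.round(3),'home cost',cost(np.zeros(5),cams).round(3))
E
python3 fit.py
```

```text
17.1 [ 0.5986 -0.2563  0.2861] [ 5.9e-03  1.0e+00  3.0e-04 -8.0e-04]
wrist thr 94.0 area 7582 bbox 241 327 109 235 pred area 7833
scene thr 97.0 area 1663 bbox 153 203 203 253 pred area 1274
top thr 90.0 area 1438 bbox 390 428 146 199 pred area 1570
['wrist'] [ 5.3  -0.53 -3.24  0.01 -0.  ] 0.03 home cost 0.08
['wrist', 'scene'] [ 2.91 -0.08 -0.49  0.01 -0.  ] 0.321 home cost 0.411
```

send_rows --motion "1 1.07 0.47 2 0;1 1.07 0.47 2 0;1 1.07 0.47 2 0;1 1.07 0.47 4 0;1 1.07 0.47 5.2 0"

```text
clock: 17.75
eef_pos: [0.5894, -0.252, 0.2357]
tool_rot: [0.006, 1.0, -0.001, 0.001]
ft_force: [-0.4, -0.3, -0.7]
grip_width: -0.0
grasp_force: 0.0
```

send_rows --motion "1 0 0 0 0;1 0.34 -0.04 0.49 0;1 0.46 -0.05 0.65 0;1 0.57 -0.06 0.82 0;1 0.57 -0.06 0.82 0"

```text
clock: 18.25
eef_pos: [0.5824, -0.2522, 0.2272]
tool_rot: [0.006, 1.0, -0.0, 0.0]
ft_force: [0.3, -0.6, 0.4]
grip_width: -0.0002
grasp_force: 0.0
```

No contact yet at 10 mm, so the drum is not standing proud. I'll continue to a light push.

send_rows --motion "1 0.11 -0.01 0.16 0;1 0.23 -0.02 0.33 0;1 0.23 -0.02 0.33 0"

```text
clock: 18.55
eef_pos: [0.5805, -0.2524, 0.2241]
tool_rot: [0.006, 1.0, -0.0, 0.001]
ft_force: [-0.6, 0.6, 0.8]
grip_width: -0.0005
grasp_force: 0.5
```

send_rows --motion "1 0.11 -0.01 0.16 0;1 0.23 -0.02 0.33 0;1 0.34 -0.03 0.49 0;1 0.34 -0.03 0.49 0"

```text
clock: 18.95
eef_pos: [0.5804, -0.2525, 0.2233]
tool_rot: [0.005, 1.0, -0.001, 0.006]
ft_force: [4.8, 2.5, 11.3]
grip_width: 0.0001
grasp_force: 5.9
```

Contact came at z = 0.2237 against 0.2245 predicted for home, and it holds firm at 12 N, so the drum is seated. I'll retreat, check once more numerically, and hand in.

send_rows --motion "1 -1.1 0.1 -1.6 0;1 -1.1 0.1 -5 0;1 -1.1 0.1 -8 0;1 -1.1 0.1 -8 0;1 -1.1 0.1 -8 0"

```text
clock: 19.45
eef_pos: [0.5881, -0.2518, 0.2992]
tool_rot: [0.006, 1.0, -0.0, 0.001]
ft_force: [0.8, 0.6, -0.7]
grip_width: 0.0
grasp_force: 0.0
```

```bash
python3 fit.py && python3 -c "
from h import *
o=bot.get_obs();print(o['clock'],o['ft_force'].round(1));print(workorder.job_done())"
```

```text
19.45 [ 0.5881 -0.2518  0.2992] [ 5.9e-03  1.0e+00 -3.0e-04  6.0e-04]
wrist thr 97.0 area 6725 bbox 238 319 123 242 pred area 6996
scene thr 96.0 area 1652 bbox 153 202 203 253 pred area 1274
top thr 89.0 area 1436 bbox 390 428 146 199 pred area 1570
['wrist'] [ 6.75 -0.2  -4.39 -0.   -0.01] 0.031 home cost 0.072
['wrist', 'scene'] [ 2.87  0.02 -1.09  0.01 -0.  ] 0.315 home cost 0.403
19.6 [ 0.3 -0.  -0.6]
the job is handed in; nothing more can be done
None
```

The drum is on the drive head, meshed, pushed home and released, and I handed the job in at about 19.6 s. A 12 N push met the bar within 1 mm of its expected height. The last camera fits show no tilt but can't place the drum to better than several millimetres, and the judge's verdict was not shown.

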